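# Re-aim the rinse block's clamped spout

### The arm

A 6-joint arm with a two-finger parallel gripper is mounted at the origin on a cart in front of the work surface, level with it; the furniture and walls round the work are solid. World frame = base frame: x ahead of the robot, y to its left, z up, the work surface at z = 0. Lengths are in m, angles in rad, forces in N, time in s.
With the tool pointing down it reaches from about 0.4 to 0.925 m from the base axis. Payload 3.4 kg.
Tool frame: the origin (TCP) lies at the very end of the fingers, on their centre line; the grasp point (between the pads) lies 19 mm behind it; x points along the fingers, y is the direction in which the jaws open and shut, and the axes are right-handed (so a half turn about x gives the same grasp; the last joint's range is limited). The gripper opens to 85 mm and grips with 20 to 120 N. Pads are 22 mm wide; open, the fingers measure 114 mm over their backs; the gripper's body (76 mm by 85 mm) begins 54 mm behind the grasp point. The pads swing forward as they close: fully open they stand 13 mm farther back than shut.
Start: joints at [-0.073, 0.307, 1.506, -0, 1.328, -0.073], TCP at [0.575, -0, 0.231] pointing down, gripper open.
Joint ranges: [-3.12, 3.12], [-1.05, 2.28], [0.14, 2.33], [-1.42, 4.57], [0.1, 2.73], [-2.68, 2.68]. Speed limits (rad/s): [2.57, 2.57, 3.14, 3.14, 3.14, 3.14].

### API

Orientations are given as a 3x3 rotation matrix whose columns are the frame's x, y, z axes.
In Python, from rig import readout, cams, workorder gives the robot as it stands.
- The arm moves only by the tool play_rows, never from a script. Its argument "series" is a list of rows, each an object with "linear": the shift along the tool's x, y, z in mm, a list of three; "delta_rot": the turn, a rotation vector about the tool's x, y, z in rad, a list of three; "gripper": the gripper command: -1 is shut, 1 is fully open, values between are in proportion. A call has 1 to 10 rows; each row shifts and turns the commanded pose from where the row before left it, along the tool's axes as they then stand; what a row does not reach is not made up. A row lasts 1/8 s, in which the tool goes at most 62.5 mm and 10.7 degrees, less where a joint would pass 70% of its speed; a pose out of reach is approached as far as the arm can. A call is refused whole if a number of a shift passes 62.5 or a number of a turn 0.188, either way. A call with a gripper value outside its range is refused whole. The fingers move at their own pace and stop on an object; "newtons" is the grip in N (left out, the last holds). Time passes only in rows, so rows that do not move let the fingers close. It gives the time, the measured TCP pose, the force and the opening at its end, in the units of the state.
- readout.state(): the state, without advancing time (a new reading comes with each control period).
- cams.read_camera(name): name is "scene" or "side" or "wrist"; returns the picture (480x640x3 uint8, blue, green, red); there is no depth.
- cams.camera_model(name): a dict with "fx", "fy", "cx", "cy" (pixels), "position" and "attitude" of the camera in the world. Camera axes: x right, y up, looking along -z (the intrinsics and any distortion apply to the point x, -y, -z); pixel columns grow to the right and rows downward; lengths in m; the calibration is good to about 2 mm. A picture is of the moment at which its call begins: read the wrist's pose just before it. camera_model takes no time and is no camera call; for the wrist camera it gives the pose at the moment of the call.
- workorder.finish_job(): hands the job in, once; it reports no verdict.
The state is a dict: "time": time; "q": joint angles; "qd": joint speeds; "joint_torque": joint torques, N m; "ee_pos": TCP position; "ee_rot": TCP orientation; "force": force on the tool from outside, world axes, zero at the start; "wrist_torque": the same for the moment, N m; "width": opening from 0.0 (shut) to 1.0 (fully open).
Only numpy, scipy, OpenCV 4.12 (cv2) and the standard library are available. Lean on these libraries where they do the work, as an engineer would, in place of code of your own. Each camera call takes 0.05 s, during which the arm holds its last target.

### The job

Aim the rinse block's spout at the small beaker: back the black wing knob of its strap clamp off anticlockwise by about a sixth of a turn, just enough to free the spout and always less than a quarter turn, then swing the spout until its outlet is over the middle of the small beaker. Then turn the knob clockwise again until the clamp is fully tight, with the spout seated in its socket and both beakers standing where they were.

Things in the scene. Friction and masses are not known exactly. Their poses are not given: they have to be found in the camera images.
- knob_grip (a point): Black wing knob of the strap clamp, at the near end of the fixed rinse block. The point lies on its vertical screw axis in the upper half of the wing, 145 mm above the bench. The wing is an upright bar 46 mm long, 12 mm thick and 34 mm high (from 124 to 158 mm above the bench); below it is a 32 mm round collar. Grip it across its thickness from above. The point's x axis lies along the wing and turns with it, z is up.
- clamp_knob (a joint): Angle of the wing knob in rad, seen from above: 0 = fully tight against its stop, grows as it is turned anticlockwise (loosened). The clamp's strap grips the spout's flange below about 0.2 and frees it beyond 0.3; the knob stays where it is left. It takes 0.25 N m to turn, up to 0.5 N m near the stop.
- spout_head (a point): Flat-sided steel head on top of the spout, 75 mm beyond the knob. The point lies on its vertical turning axis, mid-head, 145 mm above the bench. The head is 30 mm long (along the pipe), 20 mm thick and 26 mm high; grip it across its thickness from above and twist. The point's x axis points from the turning axis along the spout pipe to the outlet and turns with it, z is up.
- spout_outlet (a point): Lower end of the spout's turned-down outlet, 99 mm above the bench and 100 mm from the spout's turning axis. The 12 mm pipe runs level 120 mm above the bench. The spout is a loose part (700 g) whose round spigot sits 45 mm deep in the block's socket with 1.5 mm play; loose, it turns easily (under 0.15 N m) and stays where it is left; clamped, it resists more than 1 N m.
- small_beaker_centre (a point): The smaller of the two loose glass beakers standing beyond the rinse block: 46 mm across, 59 mm high, empty, upright. The point lies on its axis 30 mm above the bench. It stands on the left or on the right, about 100 mm from the spout's axis.
- large_beaker_centre (a point): The larger loose glass beaker, on the other side: 72 mm across, 93 mm high, about 100 mm from the spout's axis. The point lies on its axis 46 mm above the bench. Not to be used or moved.
Not all that is in view belongs to the job. What is shaped like the part that bears knob_grip but yellow is not meant.

How it is judged:
By the outcome, as a careful person would: the job done as asked, in the order asked, and still so for the second after the job is handed in, with the robot touching nothing.
It also fails if it takes over 56 s, if anything falls off the work surface, if the arm or the gripper's body presses on something with over 40 N, if the wrist force passes 120 N, or if a joint passes its speed limit or range.

## Working session

There is one attempt and no reset: what is moved stays moved. The work goes in short steps, Python scripts to look and compute and a tool call to move; the robot and the scene stay as the last step left them, time stands still between calls to the robot, and variables do not carry over. Pictures are saved under pics/ and viewed, and the job is handed in when it is done.

Besides the shell and the picture viewer there is one more tool, called after "Emit:" as a command line: name --argument value ..., lists and objects as JSON in quotes. play_rows: Moves the arm, as the interface text tells. Its arguments: {"type":"object","properties":{"series":{"type":"array","items":{"type":"object","properties":{"linear":{"type":"array","items":{"type":"number"}},"delta_rot":{"type":"array","items":{"type":"number"}},"gripper":{"type":"number"}}}},"newtons":{"type":"number"}},"required":["series"]}

```bash
ls; mkdir -p pics; python3 - <<'E'
from rig import readout,cams,workorder
import cv2
s=readout.state();print(s)
for n in ("scene","side","wrist"):
    m=cams.camera_model(n);print(n,m)
    cv2.imwrite(f"pics/{n}0.png",cams.read_camera(n))
E
```

```text
pics
{'time': 0.0, 'q': array([-7.34982798e-02,  3.07580891e-01,  1.50764295e+00,  3.54493657e-06,
        1.32843494e+00, -7.35320122e-02]), 'qd': array([ 0.00042288, -0.00125322, -0.00051477,  0.000784  , -0.00100799,
       -0.0016336 ]), 'joint_torque': array([-2.40806599e-03, -4.57556927e+01, -2.51919490e+01, -3.95127336e-04,
        1.32516641e-02, -2.41733758e-06]), 'ee_pos': array([5.74306592e-01, 2.88018490e-05, 2.30388025e-01]), 'ee_rot': array([[-2.06029829e-03,  9.99997877e-01,  3.27181405e-05],
       [ 1.55152290e-04,  3.30378702e-05, -9.99999987e-01],
       [-9.99997866e-01, -2.06029318e-03, -1.55220029e-04]]), 'force': array([0.21574214, 0.86308027, 0.05824175]), 'wrist_torque': array([0.04216833, 0.00822495, 0.03390916]), 'width': 1.0018818010521227}
scene {'fx': 536.5132419980348, 'fy': 536.5132419980348, 'cx': 324.26248321806537, 'cy': 239.3044461383462, 'position': array([0.32772027, 0.47226728, 0.77396369]), 'attitude': array([[-0.84405771,  0.41057709, -0.34495366],
       [-0.53618026, -0.65670609,  0.53032804],
       [-0.00879263,  0.63258482,  0.77444118]])}
side {'fx': 521.0466976819041, 'fy': 521.0466976819041, 'cx': 310.53651802172953, 'cy': 235.7999581215432, 'position': array([0.8817284 , 0.47749178, 0.77408762]), 'attitude': array([[-0.87957058, -0.37596067,  0.29156332],
       [ 0.47574263, -0.68863276,  0.54722379],
       [-0.00495457,  0.62003104,  0.78456163]])}
wrist {'fx': 340.93225946877055, 'fy': 340.93225946877055, 'cx': 316.8798046812385, 'cy': 236.81450241231693, 'position': array([0.57474186, 0.0763287 , 0.37324971]), 'attitude': array([[ 9.99997852e-01, -4.82993836e-04,  2.01538135e-03],
       [-1.41222772e-04,  9.54322227e-01,  2.98779296e-01],
       [-2.06763178e-03, -2.98778939e-01,  9.54320109e-01]])}
```

View pics/scene0.png

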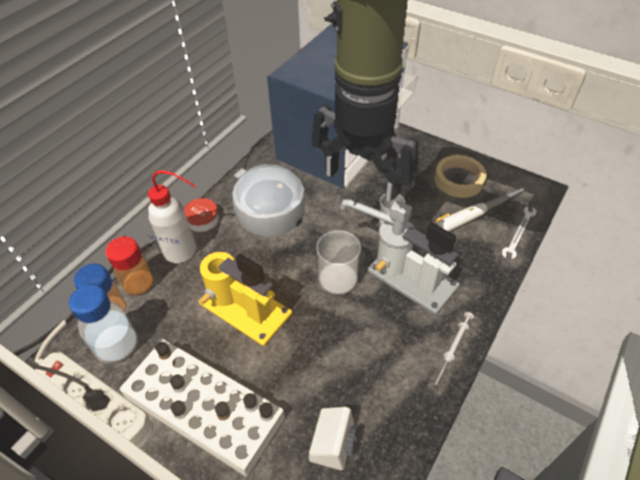

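View pics/side0.png

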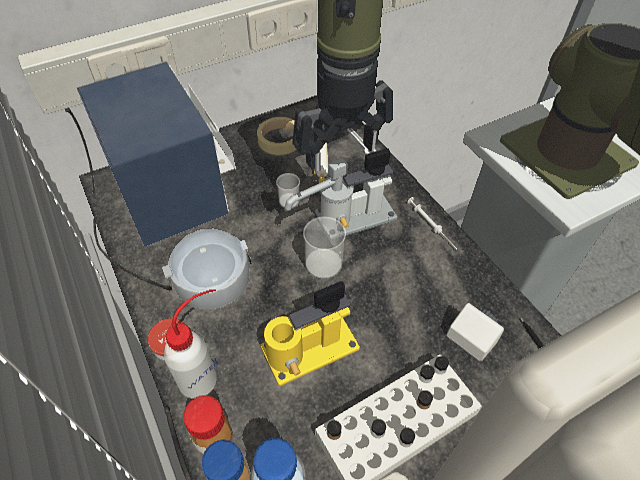

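View pics/wrist0.png

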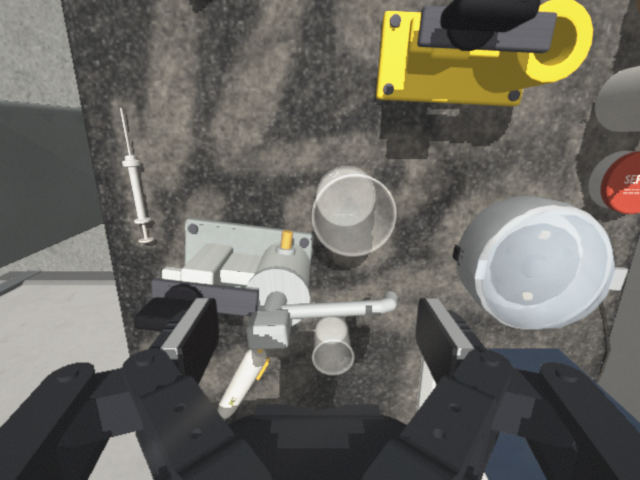

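```bash
cat > h.py <<'E'
import numpy as np,cv2
from rig import readout,cams,workorder
def ray(m,u,v):
    d=m["attitude"]@np.array([(u-m["cx"])/m["fx"],-(v-m["cy"])/m["fy"],-1.])
    return np.array(m["position"]),d
def onz(m,u,v,z):
    p,d=ray(m,u,v);return p+d*(z-p[2])/d[2]
def tri(obs):
    A=np.zeros((3,3));b=np.zeros(3)
    for m,u,v in obs:
        p,d=ray(m,u,v);d=d/np.linalg.norm(d);P=np.eye(3)-np.outer(d,d);A+=P;b+=P@p
    return np.linalg.solve(A,b)
def proj(m,X):
    c=m["attitude"].T@(np.array(X)-m["position"]);return m["cx"]+m["fx"]*c[0]/-c[2],m["cy"]-m["fy"]*c[1]/-c[2]
E
python3 - <<'E'
from h import *
m=cams.camera_model("wrist");np.set_printoptions(precision=4,suppress=True)
for n,u,v,z in [("head",270,328,.158),("outlet",392,300,.12),("knob",165,310,.158),("small rim",333,353,.059),("large rim",355,213,.093),("sm bottom",333,328,0),("lg bottom",347,193,0)]:
    print(n,onz(m,u,v,z))
for n,b in(("wrist0",(130,200,420,400)),("scene0",(330,170,480,310)),("side0",(260,130,420,290))):
    im=cv2.imread(f"pics/{n}.png")[b[1]:b[3],b[0]:b[2]]
    k=580/max(im.shape[0],im.shape[1]*.75); cv2.imwrite(f"pics/{n}c.png",cv2.resize(im,None,fx=k,fy=k,interpolation=cv2.INTER_CUBIC))
E
```

```text
head [ 0.5405 -0.0602  0.158 ]
outlet [ 0.6364 -0.0577  0.12  ]
knob [ 0.4665 -0.0456  0.158 ]
small rim [ 0.5916 -0.1538  0.059 ]
large rim [0.6064 0.0096 0.093 ]
sm bottom [ 0.5943 -0.1602  0.    ]
lg bottom [0.6073 0.0101 0.    ]
```

View pics/wrist0c.png

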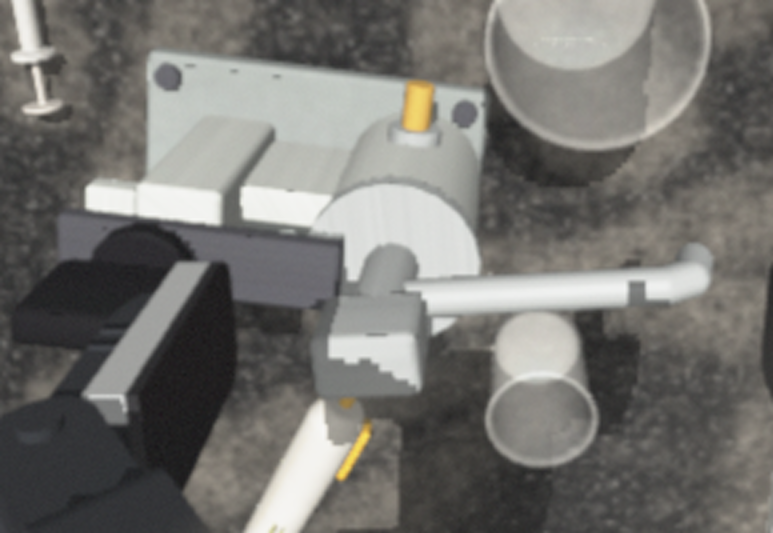

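View pics/scene0c.png

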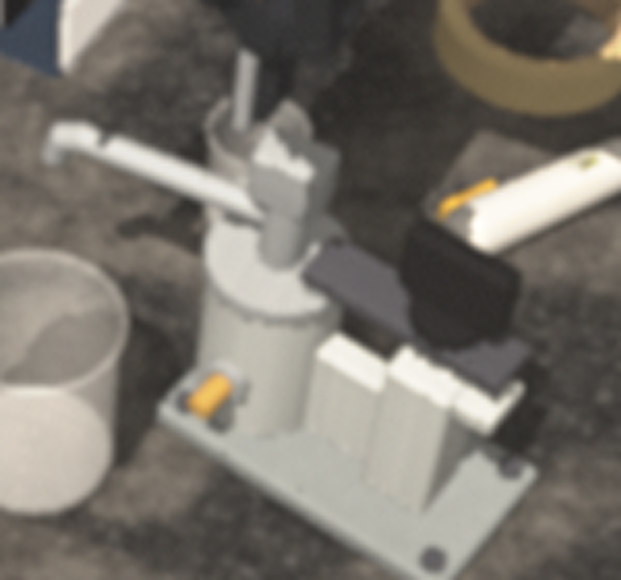

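View pics/side0c.png

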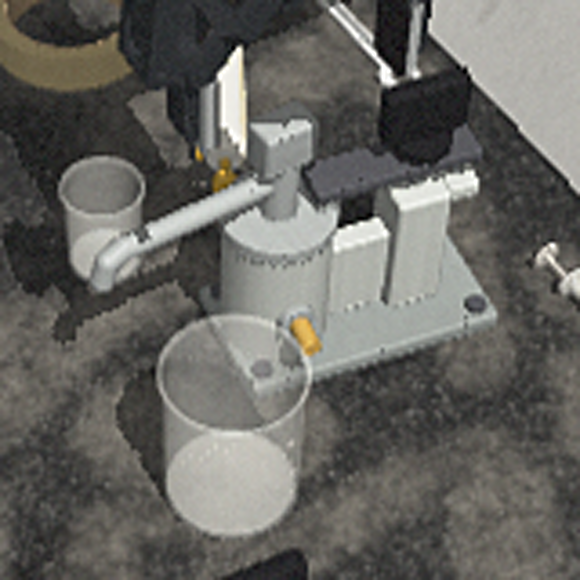

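Candidates for the knob: the black wing on the grey block (scene px 435,245; side 377,160; wrist 150,310), and the black wing on the yellow block (scene 245,270; side 330,295; wrist 490,10). The description rules out the yellow one, so I choose the grey block at about (0.46, -0.05). The small beaker is on the robot's right (y≈-0.155). The wing is partly hidden by a finger, so I'll shift for a close look.

Emit:
play_rows --series '[{"linear": [-15,-25,35],"delta_rot": [0,0,0],"gripper": 1},{"linear": [-15,-25,35],"delta_rot": [0,0,0],"gripper": 1},{"linear": [0,0,0],"delta_rot": [0,0,0],"gripper": 1},{"linear": [0,0,0],"delta_rot": [0,0,0],"gripper": 1}]'

```text
time: 0.65
ee_pos: [0.5251, -0.0699, 0.2612]
ee_rot: [[0.0, 1.0, -0.001], [0.001, -0.001, -1.0], [-1.0, 0.0, -0.001]]
force: [0.6, 0.4, 0.1]
width: 1.001
```

```bash
python3 - <<'E'
from h import *
import pickle
m=cams.camera_model("wrist");im=cams.read_camera("wrist");cv2.imwrite("pics/w1.png",im);pickle.dump(m,open("w1.pkl","wb"))
s=readout.state();print(s["ee_pos"],s["time"])
for n in("scene","side"): cv2.imwrite(f"pics/{n}1.png",cams.read_camera(n))
cv2.imwrite("pics/w1c.png",cv2.resize(im[30:330,150:550],None,fx=2,fy=2,interpolation=cv2.INTER_CUBIC))
E
```

```text
[ 0.52519528 -0.06952541  0.260916  ] 0.7
```

View pics/w1c.png

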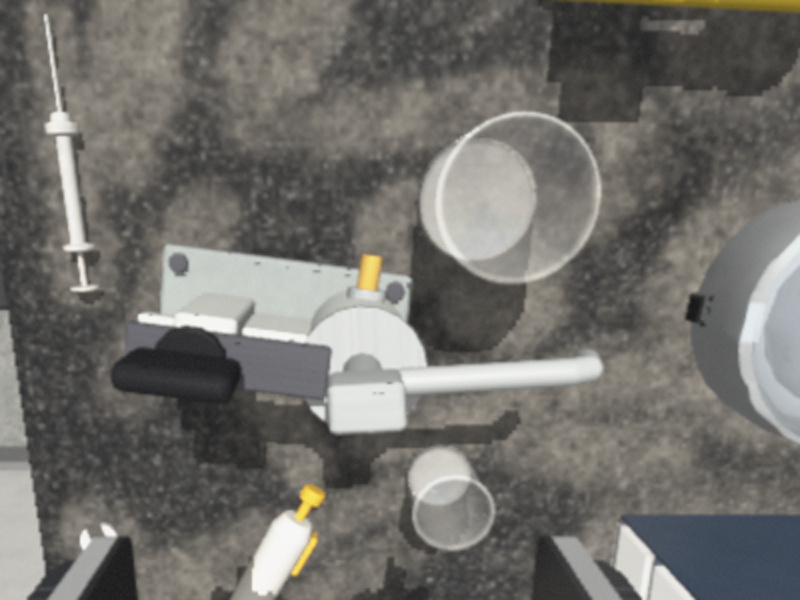

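```bash
python3 - <<'E'
from h import *
im=cv2.imread("pics/w1.png")
a=im[190:260,195:365].astype(float)
a=255*(a/255)**.45
a=cv2.resize(a.clip(0,255).astype('uint8'),None,fx=4.7,fy=4.7,interpolation=cv2.INTER_CUBIC)
b=cv2.resize(im[190:260,195:365],None,fx=4.7,fy=4.7,interpolation=cv2.INTER_NEAREST)[:260]
cv2.imwrite("pics/w1d.png",np.vstack([a,b]))
for f in("scene1","side1"):
  i=cv2.imread(f"pics/{f}.png"); 
  i=i[170:310,330:480] if f=="scene1" else i[130:290,260:420]
  i=(255*(i/255.)**.5).astype('uint8')
  cv2.imwrite(f"pics/{f}c.png",cv2.resize(i,None,fx=3.7,fy=3.7,interpolation=cv2.INTER_CUBIC))
E
```

```text
(no output)
```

View pics/w1d.png

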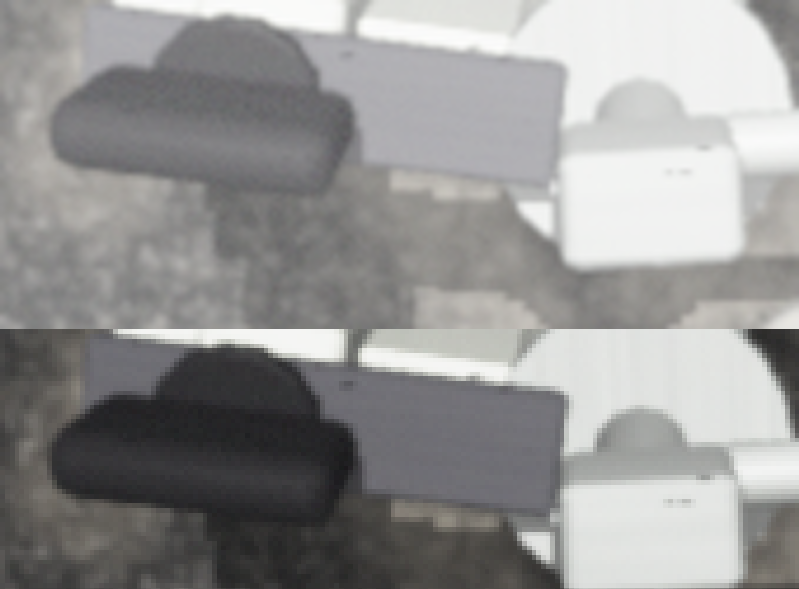

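View pics/side1c.png

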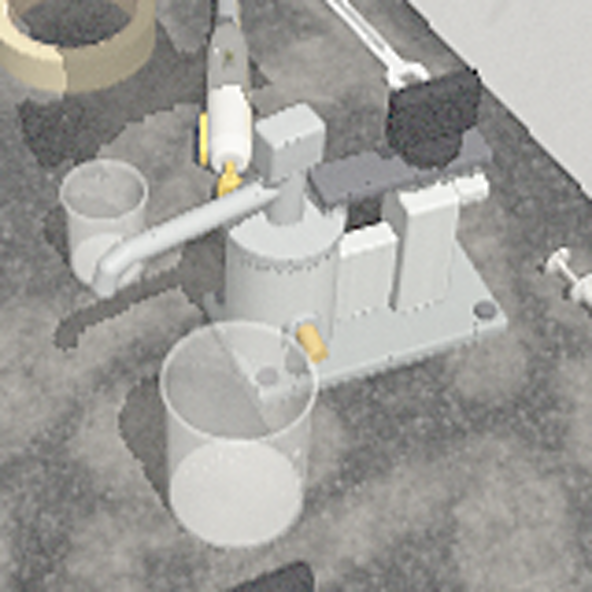

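View pics/scene1c.png

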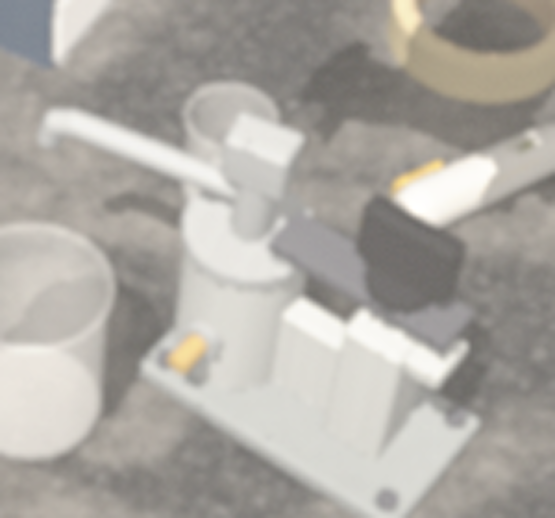

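```bash
python3 - <<'E'
from h import *
import pickle
np.set_printoptions(precision=4,suppress=True)
m=pickle.load(open("w1.pkl","rb"))
g=lambda x,y,z:onz(m,195+x/4.7-.4,190+y/4.7-.4,z)
def edge(a,b,z,off,nm):
    A,B=g(*a,z),g(*b,z);d=B-A;print(nm,"mid",(A+B)/2,"len",np.linalg.norm(d),"yaw",np.degrees(np.arctan2(d[1],d[0])))
    t=d/np.linalg.norm(d);n=np.array([-t[1],t[0],0]);print("  centre",(A+B)/2+off*n)
edge((70,163),(325,192),.158,.006,"wing far edge")
edge((52,135),(345,163),.158,0,"wing ends mid")
edge((565,267),(743,257),.158,.010,"head far edge")
edge((565,160),(743,148),.158,-.010,"head near edge")
edge((88,10),(565,63),.12,0,"strap near")
edge((80,100),(557,187),.12,0,"strap far?")
c=lambda x,y,z:onz(m,150+x/2-.25,30+y/2-.25,z)
for z in(.126,): print("pipe top",c(410,380,z),c(580,368,z))
print("pipe end",c(600,368,.12))
print("plate edge",c(165,246,.01),c(410,277,.01))
for nm,x,y,z in(("sm rim",453.5,512,.059),("sm bot",441,475,0.003),("lg rim",518,197,.093),("lg bot",484,199,.003)): print(nm,c(x,y,z))
E
```

```text
wing far edge mid [ 0.4651 -0.063   0.158 ] len 0.04060597233467471 yaw -6.843846458143126
  centre [ 0.4658 -0.0571  0.158 ]
wing ends mid mid [ 0.4656 -0.0583  0.158 ] len 0.046367146883757655 yaw -5.7278493186242
  centre [ 0.4656 -0.0583  0.158 ]
head far edge mid [ 0.538  -0.0773  0.158 ] len 0.028878193566245405 yaw 3.346983165323881
  centre [ 0.5374 -0.0673  0.158 ]
head near edge mid [ 0.5377 -0.0592  0.158 ] len 0.028292364238997218 yaw 3.940731222416963
  centre [ 0.5384 -0.0692  0.158 ]
strap near mid [ 0.4809 -0.0476  0.12  ] len 0.08557245867109356 yaw -6.494275043690755
  centre [ 0.4809 -0.0476  0.12  ]
strap far? mid [ 0.4786 -0.0674  0.12  ] len 0.08799892516721004 yaw -10.804410447803699
  centre [ 0.4786 -0.0674  0.12  ]
pipe top [ 0.557  -0.0655  0.126 ] [ 0.6279 -0.0604  0.126 ]
pipe end [ 0.6387 -0.0618  0.12  ]
plate edge [ 0.4301 -0.0177  0.01  ] [ 0.5683 -0.035   0.01  ]
sm rim [ 0.5912 -0.1584  0.059 ]
sm bot [ 0.5927 -0.1594  0.003 ]
lg rim [0.6051 0.008  0.093 ]
lg bot [0.6092 0.0074 0.003 ]
```

```bash
python3 - <<'E'
from h import *
import pickle
np.set_printoptions(precision=4,suppress=True)
w=pickle.load(open("w1.pkl","rb"));S=cams.camera_model("side");C=cams.camera_model("scene")
s=lambda x,y:(S,260+x/3.7-.36,130+y/3.7-.36); c=lambda x,y:(C,330+x/3.7-.36,170+y/3.7-.36)
ww=lambda x,y:(w,195+x/4.7-.4,190+y/4.7-.4)
print("head top",onz(*s(290,126),.158),onz(*c(263,140),.158),tri([s(290,126),c(263,140),ww(653,210)]))
print("wing top ends (side)",onz(*s(388,95),.158),onz(*s(477,72),.158),onz(*c(372,204),.158),onz(*c(462,242),.158))
print("sm rim side",onz(*s(104,191),.059),"bottom",onz(*s(105,259),.003),"scene",onz(*c(230,113),.059))
print("sm rim tri",tri([s(104,191),(w,150+453.5/2-.25,30+512/2-.25)]))
E
```

```text
head top [ 0.538  -0.0667  0.158 ] [ 0.5355 -0.0665  0.158 ] [ 0.537  -0.0691  0.1553]
wing top ends (side) [ 0.4878 -0.0626  0.158 ] [ 0.4429 -0.0559  0.158 ] [ 0.4814 -0.0584  0.158 ] [ 0.4421 -0.0592  0.158 ]
sm rim side [ 0.5911 -0.1587  0.059 ] bottom [ 0.5909 -0.1628  0.003 ] scene [ 0.591  -0.1607  0.059 ]
sm rim tri [ 0.5912 -0.1583  0.0594]
```

Emit:
play_rows --series '[{"linear": [0,-30,-6],"delta_rot": [0,0,0],"gripper": 0.2},{"linear": [0,-29.5,-5.5],"delta_rot": [0,0,0],"gripper": 0.2},{"linear": [0,0,0],"delta_rot": [0.18,0,0],"gripper": 0.2},{"linear": [0,0,0],"delta_rot": [0.18,0,0],"gripper": 0.2},{"linear": [0,0,0],"delta_rot": [0.18,0,0],"gripper": 0.2},{"linear": [0,0,0],"delta_rot": [0.18,0,0],"gripper": 0.2},{"linear": [0,0,0],"delta_rot": [0.18,0,0],"gripper": 0.2},{"linear": [0,0,0],"delta_rot": [0.18,0,0],"gripper": 0.2},{"linear": [0,0,0],"delta_rot": [0.18,0,0],"gripper": 0.2},{"linear": [0,0,0],"delta_rot": [0.18,0,0],"gripper": 0.2}]'

```text
time: 2.05
ee_pos: [0.4658, -0.0578, 0.2608]
ee_rot: [[-0.001, 0.126, -0.992], [0.0, -0.992, -0.126], [-1.0, -0.0, 0.001]]
force: [0.7, 0.3, -0.4]
width: 0.6
```

Emit:
play_rows --series '[{"linear": [25,0,0],"delta_rot": [0.18,0,0],"gripper": 0.2},{"linear": [25,0,0],"delta_rot": [0.06,0,0],"gripper": 0.2},{"linear": [0,0,0],"delta_rot": [0,0,0],"gripper": 0.2},{"linear": [0,0,0],"delta_rot": [0,0,0],"gripper": 0.2}]'

```text
time: 2.55
ee_pos: [0.4662, -0.0582, 0.2117]
ee_rot: [[0.0, -0.107, -0.994], [-0.0, -0.994, 0.107], [-1.0, -0.0, -0.0]]
force: [-0.3, -0.4, 0.3]
width: 0.6
```

```bash
python3 - <<'E'
from h import *
s=readout.state();R=s["ee_rot"];print(s["ee_pos"],R.round(3).tolist(),s["q"].round(2),np.degrees(np.arctan2(R[1,1],R[0,1])))
cv2.imwrite("pics/w2.png",cams.read_camera("wrist"))
E
```

```text
[ 0.46619861 -0.05823376  0.21173624] [[0.0, -0.107, -0.994], [-0.0, -0.994, 0.107], [-1.0, -0.0, -0.0]] [-0.21  0.18  1.74  0.    1.22  1.46] -96.15333944173399
```

View pics/w2.png

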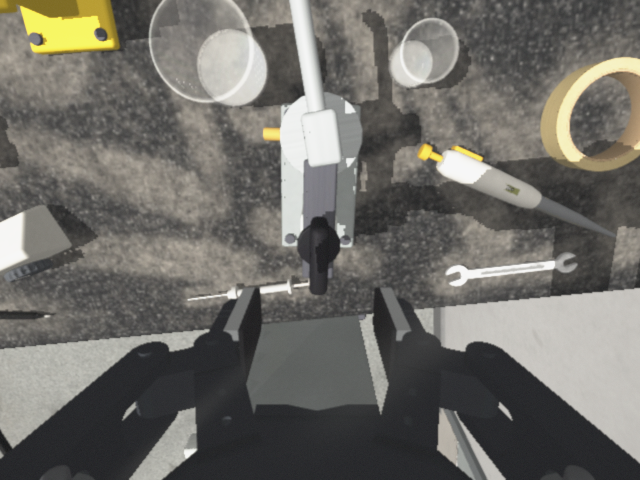

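The wrist view shows the wing upright at u≈319, centred between the fingers (250 and 385). Aligned; I'll descend and grip.

Emit:
play_rows --newtons 70 --series '[{"linear": [30,0,0],"delta_rot": [0,0,0],"gripper": 0.2},{"linear": [30,0,0],"delta_rot": [0.01,0,0],"gripper": 0.2},{"linear": [20,0,0],"delta_rot": [0,0,0],"gripper": 0.2},{"linear": [0,0,0],"delta_rot": [0,0,0],"gripper": 0.0},{"linear": [0,0,0],"delta_rot": [0,0,0],"gripper": -0.4},{"linear": [0,0,0],"delta_rot": [0,0,0],"gripper": -1},{"linear": [0,0,0],"delta_rot": [0,0,0],"gripper": -1},{"linear": [0,0,0],"delta_rot": [0,0,0],"gripper": -1}]'

```text
time: 3.6
ee_pos: [0.4667, -0.0592, 0.1328]
ee_rot: [[0.003, -0.118, -0.993], [-0.002, -0.993, 0.118], [-1.0, 0.001, -0.003]]
force: [-0.3, -2.3, 6.5]
width: 0.124
```

```bash
python3 - <<'E'
from h import *
s=readout.state();print(s["ee_pos"],s["width"],s["force"],s["wrist_torque"])
cv2.imwrite("pics/w3.png",cams.read_camera("side"))
i=cams.read_camera("wrist")
cv2.imwrite("pics/w3.png",np.hstack([cv2.resize(i,(400,300)),cv2.resize(cv2.imread("pics/w3.png"),(400,300))]))
E
```

```text
[ 0.46669656 -0.05922426  0.13283294] 0.12420851170994664 [-0.30616285 -2.2980398   6.46689332] [-0.28334259  0.18978065  0.10809494]
```

View pics/w3.png

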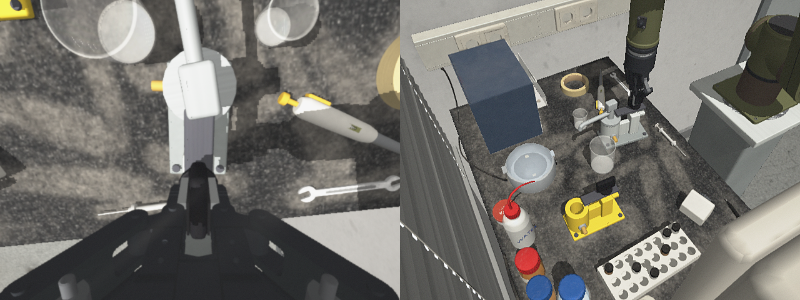

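Emit:
play_rows --series '[{"linear": [0,0,0],"delta_rot": [-0.12,0,0],"gripper": -1},{"linear": [0,0,0],"delta_rot": [-0.12,0,0],"gripper": -1},{"linear": [0,0,0],"delta_rot": [-0.12,0,0],"gripper": -1},{"linear": [0,0,0],"delta_rot": [-0.12,0,0],"gripper": -1},{"linear": [0,0,0],"delta_rot": [-0.12,0,0],"gripper": -1},{"linear": [0,0,0],"delta_rot": [-0.12,0,0],"gripper": -1},{"linear": [0,0,0],"delta_rot": [-0.12,0,0],"gripper": -1},{"linear": [0,0,0],"delta_rot": [-0.12,0,0],"gripper": -1},{"linear": [0,0,0],"delta_rot": [-0.08,0,0],"gripper": -1},{"linear": [0,0,0],"delta_rot": [0,0,0],"gripper": -1}]'

```text
time: 4.95
ee_pos: [0.4655, -0.0565, 0.1328]
ee_rot: [[0.001, 0.796, -0.605], [0.004, -0.605, -0.796], [-1.0, -0.001, -0.003]]
force: [-2.4, 6.9, 9.9]
width: 0.128
```

```bash
python3 - <<'E'
from h import *
s=readout.state();R=s["ee_rot"];print(s["ee_pos"],s["width"],s["force"],s["wrist_torque"],np.degrees(np.arctan2(R[1,1],R[0,1])))
E
```

```text
[ 0.46547881 -0.05652409  0.13280729] 0.1280594181407861 [-2.36560618  6.87473651  9.85166015] [1.1830256  0.45724345 0.1534281 ] -37.261191439386984
```

Emit:
play_rows --series '[{"linear": [0,0,0],"delta_rot": [0,0,0],"gripper": -0.3},{"linear": [0,0,0],"delta_rot": [0,0,0],"gripper": 0.1},{"linear": [0,0,0],"delta_rot": [0,0,0],"gripper": 0.1},{"linear": [-30,0,0],"delta_rot": [0,0,0],"gripper": 0.1},{"linear": [-35,0,0],"delta_rot": [0,0,0],"gripper": 0.2},{"linear": [-35,0,0],"delta_rot": [0,0,0],"gripper": 0.2},{"linear": [0,0,0],"delta_rot": [0,0,0],"gripper": 0.2},{"linear": [0,0,0],"delta_rot": [0,0,0],"gripper": 0.2}]'

```text
time: 5.95
ee_pos: [0.465, -0.0585, 0.2307]
ee_rot: [[-0.001, 0.796, -0.605], [0.0, -0.605, -0.796], [-1.0, -0.001, 0.0]]
force: [1.1, 0.1, 0.0]
width: 0.601
```

```bash
python3 - <<'E'
from h import *
import pickle
s=readout.state();R=s["ee_rot"];print(s["ee_pos"],s["width"],s["force"],np.degrees(np.arctan2(R[1,1],R[0,1])))
m=cams.camera_model("wrist");i=cams.read_camera("wrist");cv2.imwrite("pics/w4.png",i);pickle.dump(m,open("w4.pkl","wb"))
cv2.imwrite("pics/w4c.png",cv2.resize(i[0:300,150:550],None,fx=2,fy=2,interpolation=cv2.INTER_CUBIC))
E
```

```text
[ 0.46495721 -0.05850296  0.23067243] 0.6007370854763796 [1.06647438 0.14225464 0.02584959] -37.24878178601732
```

View pics/w4c.png

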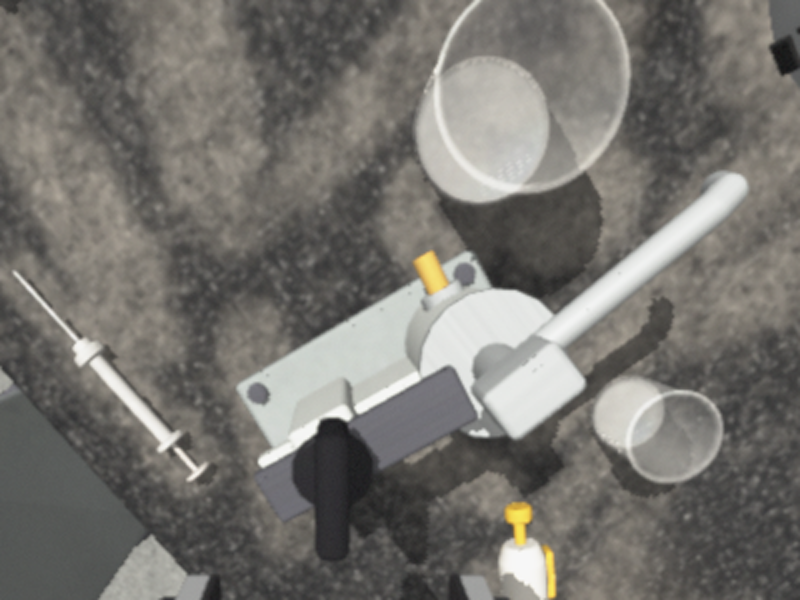

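```bash
python3 - <<'E'
from h import *
import pickle
np.set_printoptions(precision=4,suppress=True)
m=pickle.load(open("w4.pkl","rb"));c=lambda x,y,z:onz(m,150+x/2-.25,y/2-.25,z)
for p in((480,393),(548,340),(584,382),(518,437),(531,388)):print(c(*p,.158))
print("rim",c(674,436,.059),c(533,62,.093)); a,b=c(556,327,.12),c(726,182,.12);print(a,b,np.degrees(np.arctan2(*(b-a)[1::-1])))
E
```

```text
[ 0.5238 -0.058   0.158 ]
[ 0.5499 -0.0569  0.158 ]
[ 0.552  -0.0751  0.158 ]
[ 0.5256 -0.0776  0.158 ]
[ 0.5376 -0.0665  0.158 ]
rim [ 0.5913 -0.1587  0.059 ] [0.61   0.0133 0.093 ]
[ 0.5615 -0.0651  0.12  ] [ 0.6337 -0.0587  0.12  ] 5.103350165189156
```

Emit:
play_rows --series '[{"linear": [0,32,-19],"delta_rot": [0,0,0],"gripper": 0.2},{"linear": [0,31.7,-18.7],"delta_rot": [0,0,0],"gripper": 0.2},{"linear": [0,0,0],"delta_rot": [0.17,0,0],"gripper": 0.2},{"linear": [0,0,0],"delta_rot": [0.17,0,0],"gripper": 0.2},{"linear": [0,0,0],"delta_rot": [0.17,0,0],"gripper": 0.2},{"linear": [0,0,0],"delta_rot": [0.17,0,0],"gripper": 0.2},{"linear": [20,0,0],"delta_rot": [0.17,0,0],"gripper": 0.2},{"linear": [0,0,0],"delta_rot": [0,0,0],"gripper": 0.2},{"linear": [0,0,0],"delta_rot": [0,0,0],"gripper": 0.2}]'

```text
time: 7.12
ee_pos: [0.5387, -0.067, 0.2107]
ee_rot: [[-0.002, 0.073, -0.997], [0.0, -0.997, -0.073], [-1.0, -0.0, 0.002]]
force: [-0.2, -0.3, 0.4]
width: 0.601
```

```bash
python3 - <<'E'
from h import *
s=readout.state();R=s["ee_rot"];print(s["ee_pos"],s["width"],s["q"].round(2),np.degrees(np.arctan2(R[1,1],R[0,1])))
m=cams.camera_model("wrist");i=cams.read_camera("wrist");cv2.imwrite("pics/w5.png",i)
p=s["ee_pos"].copy();p[2]=.158;print(proj(m,p))
E
```

```text
[ 0.5387024  -0.06700193  0.21070197] 0.6006986942548688 [-0.2   0.28  1.6   0.    1.26  1.3 ] -85.78639079105204
(np.float64(316.8059175346142), np.float64(260.3247585215862))
```

View pics/w5.png

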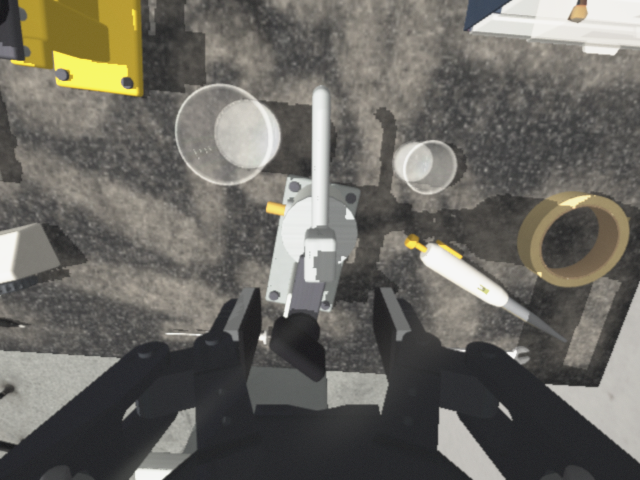

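The head (319,262) is centred between the fingers, with the pipe running straight up the picture. Descending to grip it.

Emit:
play_rows --newtons 40 --series '[{"linear": [30,0,0],"delta_rot": [0,0,0],"gripper": 0.2},{"linear": [30,0,0],"delta_rot": [0,0,0],"gripper": 0.2},{"linear": [18,0,0],"delta_rot": [0,0,0],"gripper": 0.2},{"linear": [0,0,0],"delta_rot": [0,0,0],"gripper": 0.0},{"linear": [0,0,0],"delta_rot": [0,0,0],"gripper": -0.3},{"linear": [0,0,0],"delta_rot": [0,0,0],"gripper": -1},{"linear": [0,0,0],"delta_rot": [0,0,0],"gripper": -1},{"linear": [0,0,0],"delta_rot": [0,0,0],"gripper": -1}]'

```text
time: 8.18
ee_pos: [0.5403, -0.0677, 0.1346]
ee_rot: [[0.003, 0.071, -0.997], [-0.001, -0.997, -0.071], [-1.0, 0.001, -0.003]]
force: [1.7, -2.1, 5.6]
width: 0.221
```

Emit:
play_rows --series '[{"linear": [0,0,0],"delta_rot": [0.125,0,0],"gripper": -1},{"linear": [0,0,0],"delta_rot": [0.125,0,0],"gripper": -1},{"linear": [0,0,0],"delta_rot": [0.125,0,0],"gripper": -1},{"linear": [0,0,0],"delta_rot": [0.125,0,0],"gripper": -1},{"linear": [0,0,0],"delta_rot": [0.125,0,0],"gripper": -1},{"linear": [0,0,0],"delta_rot": [0.125,0,0],"gripper": -1},{"linear": [0,0,0],"delta_rot": [0.125,0,0],"gripper": -1},{"linear": [0,0,0],"delta_rot": [0.125,0,0],"gripper": -1},{"linear": [0,0,0],"delta_rot": [0.125,0,0],"gripper": -1},{"linear": [0,0,0],"delta_rot": [0,0,0],"gripper": -1}]'

```text
time: 9.43
ee_pos: [0.5393, -0.0693, 0.1346]
ee_rot: [[0.001, -0.87, -0.494], [-0.004, -0.494, 0.87], [-1.0, 0.001, -0.004]]
force: [-2.3, -6.8, 7.5]
width: 0.223
```

```bash
python3 - <<'E'
from h import *
import pickle
s=readout.state();R=s["ee_rot"];print(s["ee_pos"],s["width"],s["force"],s["wrist_torque"],s["q"].round(2),np.degrees(np.arctan2(R[1,1],R[0,1])))
m=cams.camera_model("wrist");i=cams.read_camera("wrist");cv2.imwrite("pics/w6.png",i);pickle.dump(m,open("w6.pkl","wb"))
for n in("side","scene"):cv2.imwrite(f"pics/{n}6.png",cams.read_camera(n))
cv2.imwrite("pics/side6c.png",cv2.resize(cv2.imread("pics/side6.png")[130:290,250:410],None,fx=3.7,fy=3.7,interpolation=cv2.INTER_CUBIC))
E
```

```text
[ 0.5392898  -0.06931572  0.13461737] 0.2232141054761759 [-2.32353884 -6.81000792  7.46595299] [-1.27372067  0.32050302 -0.07786056] [-0.2   0.36  1.7  -0.    1.08  2.42] -150.4042810820773
```

View pics/w6.png

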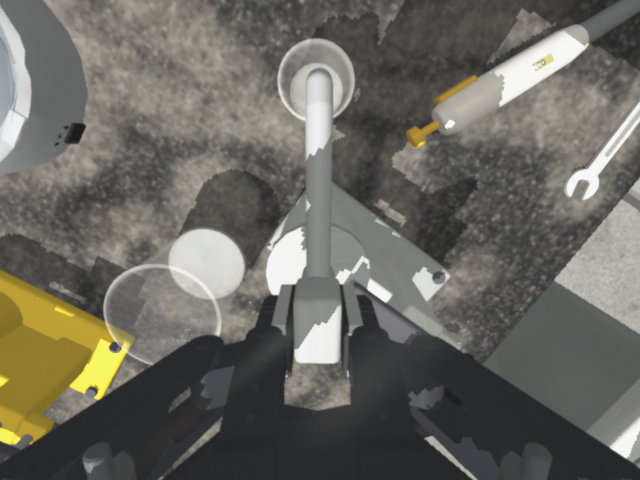

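View pics/side6c.png

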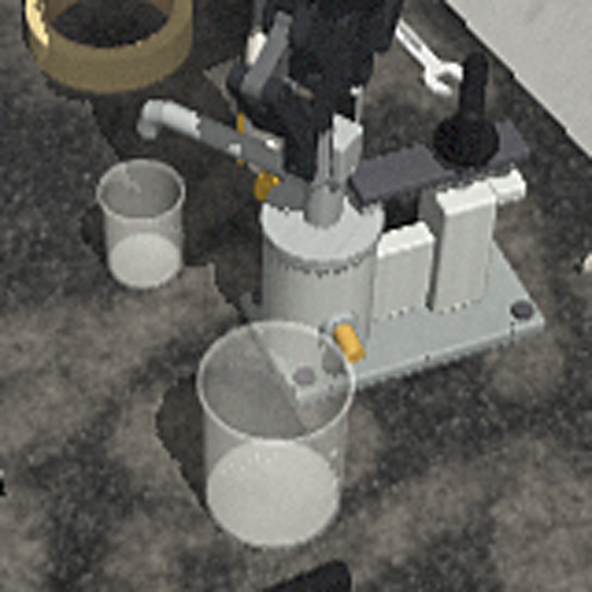

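```bash
python3 - <<'E'
from h import *
import pickle
np.set_printoptions(precision=4,suppress=True)
m=pickle.load(open("w6.pkl","rb"))
print("pipe far tip",onz(m,319,64,.12),"elbow mid",onz(m,318.7,76,.126),"pipe near",onz(m,318,270,.126))
print("rim",onz(m,316.3,81.5,.059),"bot",onz(m,317,90,.003))
S=cams.camera_model("side"); print("side outlet end",onz(S,250+148/3.7,130+132/3.7,.099),"rim",onz(S,250+141/3.7-.36,130+190/3.7-.36,.059))
E
```

```text
pipe far tip [ 0.5894 -0.1592  0.12  ] elbow mid [ 0.5868 -0.1544  0.126 ] pipe near [ 0.545  -0.0803  0.126 ]
rim [ 0.5909 -0.1597  0.059 ] bot [ 0.5912 -0.1612  0.003 ]
side outlet end [ 0.5856 -0.1569  0.099 ] rim [ 0.5907 -0.1594  0.059 ]
```

Emit:
play_rows --series '[{"linear": [0,0,0],"delta_rot": [-0.018,0,0],"gripper": -1},{"linear": [0,0,0],"delta_rot": [0,0,0],"gripper": -1},{"linear": [0,0,0],"delta_rot": [0,0,0],"gripper": -0.3},{"linear": [0,0,0],"delta_rot": [0,0,0],"gripper": 0.1},{"linear": [0,0,0],"delta_rot": [0,0,0],"gripper": 0.1},{"linear": [-30,0,0],"delta_rot": [0,0,0],"gripper": 0.2},{"linear": [-35,0,0],"delta_rot": [0,0,0],"gripper": 0.2},{"linear": [-35,0,0],"delta_rot": [0,0,0],"gripper": 0.2},{"linear": [0,0,0],"delta_rot": [0,0,0],"gripper": 0.2},{"linear": [0,0,0],"delta_rot": [0,0,0],"gripper": 0.2}]'

```text
time: 10.82
ee_pos: [0.5384, -0.0667, 0.2326]
ee_rot: [[-0.001, -0.86, -0.51], [0.0, -0.51, 0.86], [-1.0, 0.001, 0.001]]
force: [-0.7, -0.4, -0.7]
width: 0.602
```

```bash
python3 - <<'E'
from h import *
import pickle
s=readout.state();R=s["ee_rot"];print(s["ee_pos"],s["width"],np.degrees(np.arctan2(R[1,1],R[0,1])))
m=cams.camera_model("wrist");i=cams.read_camera("wrist");cv2.imwrite("pics/w7.png",i);pickle.dump(m,open("w7.pkl","wb"))
cv2.imwrite("pics/w7c.png",cv2.resize(i[60:360,150:550],None,fx=2,fy=2,interpolation=cv2.INTER_CUBIC))
cv2.imwrite("pics/side7.png",cv2.resize(cams.read_camera("side")[130:290,250:410],None,fx=3.7,fy=3.7,interpolation=cv2.INTER_CUBIC))
E
```

```text
[ 0.5384105  -0.06671597  0.23260455] 0.6023075797490756 -149.35607842842344
```

View pics/w7c.png

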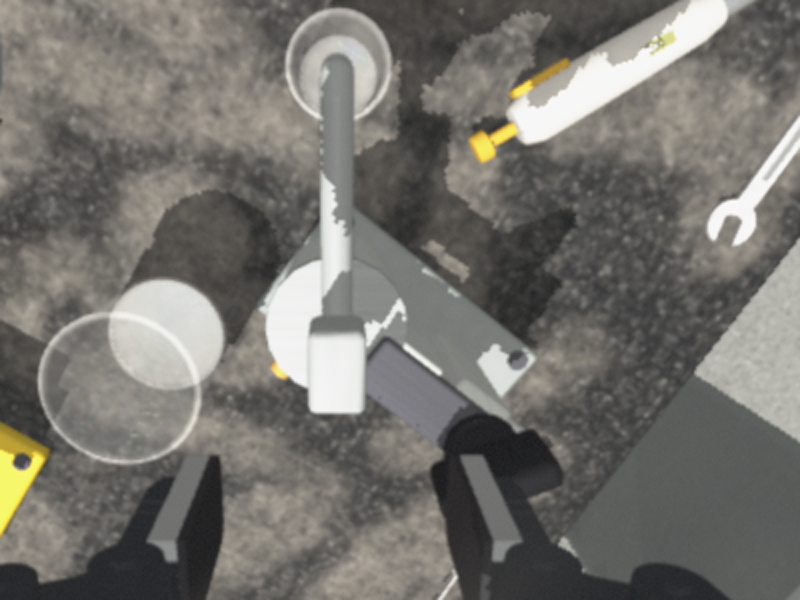

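View pics/side7.png

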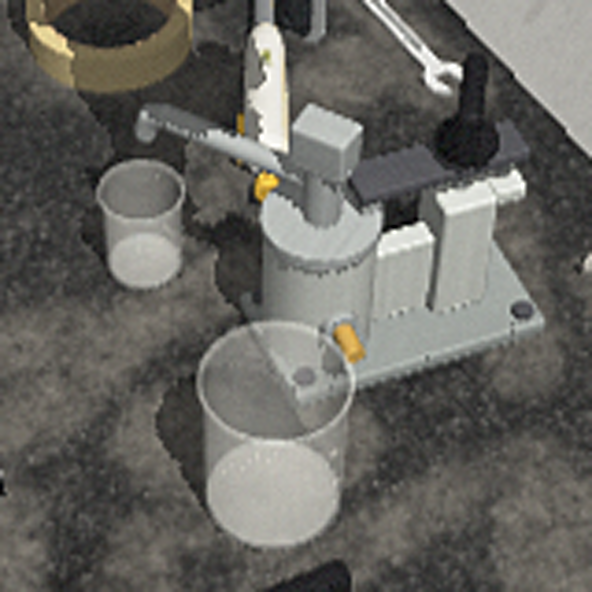

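Emit:
play_rows --series '[{"linear": [0,29,22.2],"delta_rot": [0,0,0],"gripper": 0.2},{"linear": [0,28.9,22.2],"delta_rot": [0,0,0],"gripper": 0.2},{"linear": [0,0,0],"delta_rot": [-0.178,0,0],"gripper": 0.2},{"linear": [0,0,0],"delta_rot": [-0.178,0,0],"gripper": 0.2},{"linear": [0,0,0],"delta_rot": [-0.178,0,0],"gripper": 0.2},{"linear": [0,0,0],"delta_rot": [-0.178,0,0],"gripper": 0.2},{"linear": [0,0,0],"delta_rot": [-0.178,0,0],"gripper": 0.2},{"linear": [0,0,0],"delta_rot": [-0.178,0,0],"gripper": 0.2},{"linear": [0,0,0],"delta_rot": [-0.178,0,0],"gripper": 0.2},{"linear": [0,0,0],"delta_rot": [-0.178,0,0],"gripper": 0.2}]'

```text
time: 12.18
ee_pos: [0.4657, -0.0581, 0.2319]
ee_rot: [[-0.003, 0.384, -0.923], [0.001, -0.923, -0.384], [-1.0, -0.002, 0.002]]
force: [1.1, -0.4, -0.9]
width: 0.598
```

Emit:
play_rows --series '[{"linear": [0,0,0],"delta_rot": [-0.178,0,0],"gripper": 0.2},{"linear": [0,0,0],"delta_rot": [-0.178,0,0],"gripper": 0.2},{"linear": [20,0,0],"delta_rot": [-0.178,0,0],"gripper": 0.2},{"linear": [0,0,0],"delta_rot": [0,0,0],"gripper": 0.2},{"linear": [0,0,0],"delta_rot": [0,0,0],"gripper": 0.2}]'

```text
time: 12.8
ee_pos: [0.4663, -0.0583, 0.213]
ee_rot: [[-0.001, 0.795, -0.607], [0.0, -0.607, -0.795], [-1.0, -0.001, 0.001]]
force: [0.1, 0.7, 0.6]
width: 0.601
```

```bash
python3 - <<'E'
from h import *
s=readout.state();R=s["ee_rot"];print(s["ee_pos"],s["width"],s["q"].round(2),np.degrees(np.arctan2(R[1,1],R[0,1])))
cv2.imwrite("pics/w8.png",cams.read_camera("wrist"))
E
```

```text
[ 0.46634503 -0.05828222  0.21295857] 0.6008815537324694 [-0.21  0.18  1.74  0.    1.22  0.44] -37.35310710397423
```

View pics/w8.png

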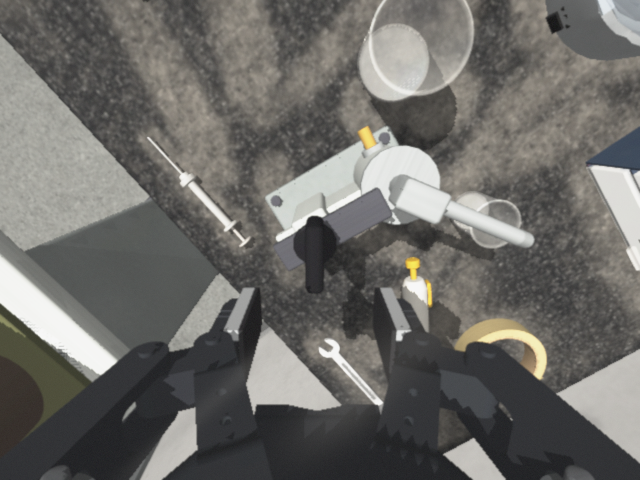

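Emit:
play_rows --newtons 80 --series '[{"linear": [30,0,0],"delta_rot": [0,0,0],"gripper": 0.2},{"linear": [30,0,0],"delta_rot": [0,0,0],"gripper": 0.2},{"linear": [21,0,0],"delta_rot": [0,0,0],"gripper": 0.2},{"linear": [0,0,0],"delta_rot": [0,0,0],"gripper": 0.0},{"linear": [0,0,0],"delta_rot": [0,0,0],"gripper": -0.4},{"linear": [0,0,0],"delta_rot": [0,0,0],"gripper": -1},{"linear": [0,0,0],"delta_rot": [0,0,0],"gripper": -1},{"linear": [0,0,0],"delta_rot": [0,0,0],"gripper": -1}]'

```text
time: 13.85
ee_pos: [0.4653, -0.0569, 0.1336]
ee_rot: [[-0.001, 0.796, -0.605], [0.002, -0.605, -0.796], [-1.0, -0.003, -0.001]]
force: [-3.7, 6.0, 6.0]
width: 0.122
```

Emit:
play_rows --series '[{"linear": [0,0,0],"delta_rot": [0.12,0,0],"gripper": -1},{"linear": [0,0,0],"delta_rot": [0.12,0,0],"gripper": -1},{"linear": [0,0,0],"delta_rot": [0.12,0,0],"gripper": -1},{"linear": [0,0,0],"delta_rot": [0.12,0,0],"gripper": -1},{"linear": [0,0,0],"delta_rot": [0.12,0,0],"gripper": -1},{"linear": [0,0,0],"delta_rot": [0.12,0,0],"gripper": -1},{"linear": [0,0,0],"delta_rot": [0.12,0,0],"gripper": -1},{"linear": [0,0,0],"delta_rot": [0.12,0,0],"gripper": -1},{"linear": [0,0,0],"delta_rot": [0.03,0,0],"gripper": -1},{"linear": [0,0,0],"delta_rot": [0,0,0],"gripper": -1}]'

```text
time: 15.1
ee_pos: [0.4663, -0.0591, 0.1336]
ee_rot: [[0.0, -0.066, -0.998], [-0.002, -0.998, 0.066], [-1.0, 0.002, -0.0]]
force: [-3.7, -2.3, 7.1]
width: 0.123
```

```bash
python3 - <<'E'
from h import *
s=readout.state();R=s["ee_rot"];print(s["ee_pos"],s["width"],s["force"],s["wrist_torque"],s["joint_torque"].round(2),np.degrees(np.arctan2(R[1,1],R[0,1])))
E
```

```text
[ 0.46630207 -0.05906405  0.13356975] 0.12316219436493292 [-3.68394634 -2.32012409  7.14125951] [-0.46238435  0.74885692  0.20469479] [  1.27 -34.86 -20.15   1.15  -1.26   0.25] -93.79375658850284
```

Emit:
play_rows --series '[{"linear": [0,0,0],"delta_rot": [0.03,0,0],"gripper": -1},{"linear": [0,0,0],"delta_rot": [0.03,0,0],"gripper": -1},{"linear": [0,0,0],"delta_rot": [0.02,0,0],"gripper": -1},{"linear": [0,0,0],"delta_rot": [0,0,0],"gripper": -1}]'

```text
time: 15.6
ee_pos: [0.4663, -0.0592, 0.1336]
ee_rot: [[0.0, -0.144, -0.99], [-0.002, -0.99, 0.144], [-1.0, 0.002, -0.001]]
force: [-4.9, -3.7, 6.9]
width: 0.121
```

```bash
python3 - <<'E'
from h import *
s=readout.state();R=s["ee_rot"];print(s["ee_pos"],s["width"],s["force"],s["wrist_torque"],s["joint_torque"].round(2),np.degrees(np.arctan2(R[1,1],R[0,1])))
E
```

```text
[ 0.46628788 -0.05923891  0.1335998 ] 0.12052237635138799 [-4.90885636 -3.72019942  6.92126283] [-0.4843555   0.69756335  0.65870522] [  0.91 -34.86 -20.13   1.47  -1.25   0.7 ] -98.29682921452311
```

Emit:
play_rows --series '[{"linear": [0,0,0],"delta_rot": [0.025,0,0],"gripper": -1},{"linear": [0,0,0],"delta_rot": [0.025,0,0],"gripper": -1},{"linear": [0,0,0],"delta_rot": [0,0,0],"gripper": -1}]'

```text
time: 15.98
ee_pos: [0.4663, -0.0593, 0.1336]
ee_rot: [[0.0, -0.19, -0.982], [-0.003, -0.982, 0.19], [-1.0, 0.003, -0.001]]
force: [-4.0, -2.1, 6.6]
width: 0.126
```

```bash
python3 - <<'E'
from h import *
s=readout.state();R=s["ee_rot"];print(s["width"],s["force"],s["wrist_torque"],s["joint_torque"].round(2),np.degrees(np.arctan2(R[1,1],R[0,1])))
E
```

```text
0.12644997755814355 [-3.97023568 -2.1433642   6.56616222] [-0.33724313  0.72400663  1.87980884] [ -0.67 -34.71 -20.08   1.92  -1.27   1.98] -100.95139310561356
```

Emit:
play_rows --series '[{"linear": [0,0,0],"delta_rot": [-0.04,0,0],"gripper": -1},{"linear": [0,0,0],"delta_rot": [0,0,0],"gripper": -0.3},{"linear": [0,0,0],"delta_rot": [0,0,0],"gripper": 0.1},{"linear": [0,0,0],"delta_rot": [0,0,0],"gripper": 0.1},{"linear": [-30,0,0],"delta_rot": [0,0,0],"gripper": 0.2},{"linear": [-35,0,0],"delta_rot": [0,0,0],"gripper": 0.2},{"linear": [-35,0,0],"delta_rot": [0,0,0],"gripper": 0.2},{"linear": [0,0,0],"delta_rot": [0,0,0],"gripper": 0.2},{"linear": [0,0,0],"delta_rot": [0,0,0],"gripper": 0.2}]'

```text
time: 17.1
ee_pos: [0.4662, -0.0582, 0.2318]
ee_rot: [[-0.001, -0.158, -0.987], [0.0, -0.987, 0.158], [-1.0, -0.0, 0.001]]
force: [-0.8, 0.0, 0.5]
width: 0.6
```

```bash
python3 - <<'E'
from h import *
import pickle
s=readout.state();R=s["ee_rot"];print(s["ee_pos"],s["force"],np.degrees(np.arctan2(R[1,1],R[0,1])))
m=cams.camera_model("wrist");i=cams.read_camera("wrist");cv2.imwrite("pics/w9.png",i);pickle.dump(m,open("w9.pkl","wb"))
cv2.imwrite("pics/w9c.png",cv2.resize(i[0:300,150:550],None,fx=2,fy=2,interpolation=cv2.INTER_CUBIC))
cv2.imwrite("pics/side9.png",cv2.resize(cams.read_camera("side")[130:290,250:410],None,fx=3.7,fy=3.7,interpolation=cv2.INTER_CUBIC))
E
```

```text
[ 0.46615227 -0.05820203  0.23176736] [-0.82720428  0.01885503  0.46350666] -99.07428786102771
```

View pics/w9c.png

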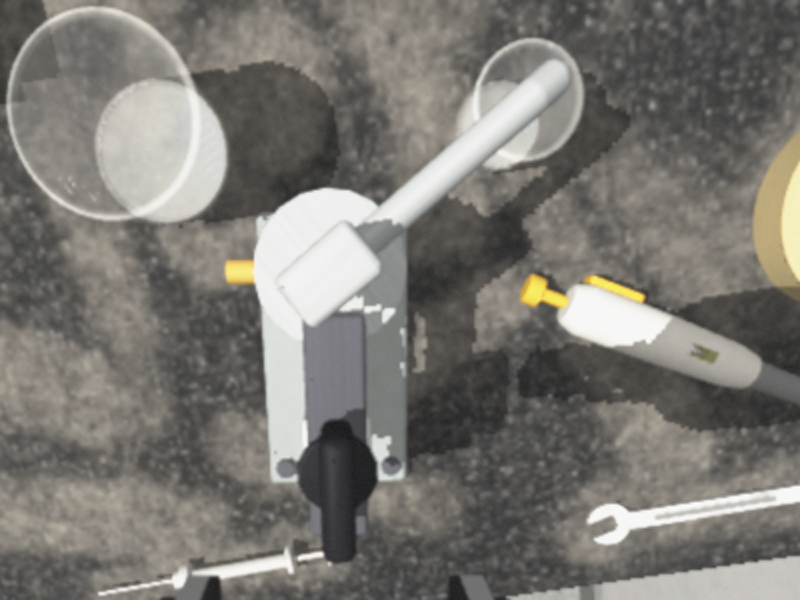

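View pics/side9.png

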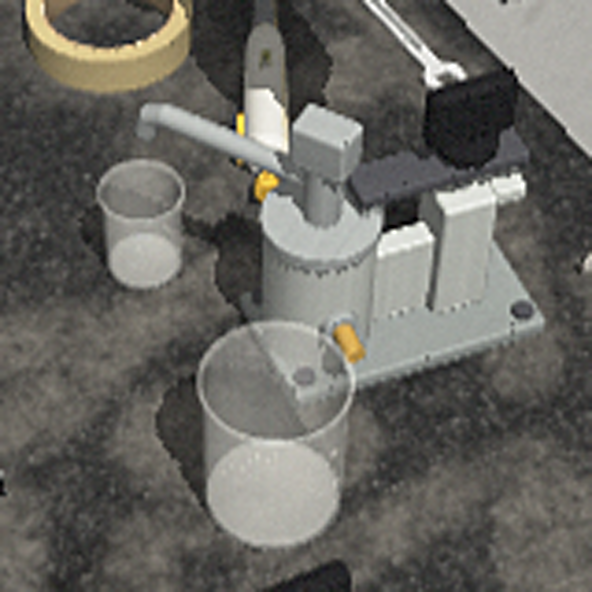

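```bash
python3 - <<'E'
from h import *
import pickle
np.set_printoptions(precision=4,suppress=True)
m=pickle.load(open("w9.pkl","rb"));c=lambda x,y,z:onz(m,150+x/2-.25,y/2-.25,z)
yaw=lambda a,b:np.degrees(np.arctan2(*(b-a)[1::-1]))
print("wing",yaw(c(340,545,.158),c(337.5,445,.158)))
i=cv2.imread("pics/w9.png")
print("strap",yaw(c(312,530,.12),c(304,322,.12)),yaw(c(366,530,.12),c(363,320,.12)))
print("pipe",yaw(c(384,222,.126),c(549,75,.126)),"tip",c(564,62,.12),"head",c(330,273,.158))
print("rim",c(529,100,.059),"bot",c(498,125,.003),"lg rim",c(104,113,.093),"lg bot",c(161,150,.003))
E
```

```text
wing -7.6152277819917735
strap -7.593943941464156 -7.521759149354189
pipe -58.64247775060756 tip [ 0.5911 -0.1547  0.12  ] head [ 0.5382 -0.0684  0.158 ]
rim [ 0.5914 -0.1598  0.059 ] bot [ 0.5916 -0.1598  0.003 ] lg rim [0.6066 0.0058 0.093 ] lg bot [0.6068 0.0065 0.003 ]
```

```bash
python3 -c "
from rig import workorder
print(workorder.finish_job())"
```

```text
the job is handed in; nothing more can be done
None
```

The job is done and handed in at about 17 s of the 56 s allowed. The spout's outlet is over the small beaker, the clamp is tight again, and the gripper was clear of everything.

**What I did:** I turned the grey block's black knob anticlockwise by about 59.5° by the tool reading. I then gripped the spout head and swung it about 63° clockwise. Last, I turned the knob clockwise against its stop, where the wrist torque rose to about 1.9 N m.

**Last checks:**
- **Clamp:** the wing is parallel to the strap again, both at -7.6°, so the knob is back at its tight position.
- **Spout:** it looks unmoved by the tightening in the side view and still seated. The wrist picture puts the pipe at -58.6°, and the tool read -59.4° just before I let go of the head.
- **Outlet:** it is inside the beaker's rim. By estimate it is about 5–6 mm short of the middle along the pipe and about 2 mm to one side. The beaker stands about 106 mm from the spout's axis and the spout reaches 100 mm, so turning cannot remove the shortfall.
- **Beakers:** both stand where they were, within the measuring error of a few millimetres.

**Disagreements:** while I was aiming, the side and wrist cameras differed by about 2 mm on where the outlet was, so I corrected by a value in between.

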